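Push the valve carrier home into the corner stop

ROBOT

A 7-joint arm with a two-finger parallel gripper is mounted at the origin on the work surface. World frame = base frame: x ahead of the robot, y to its left, z up, the work surface at z = 0. Lengths are in m, angles in rad, forces in N, time in s.
With the tool pointing down it reaches from about 0.35 to 0.9 m from the base axis. Payload 7.2 kg.
Tool frame: the origin (TCP) lies at the very end of the fingers, on their centre line; the grasp point (between the pads) lies ctrl.pinch_z behind it (ctrl.pinch_z is the distance from the TCP to the grasp point, in m); z points along the fingers, y is the line along which they close (so a half turn about z gives the same grasp; the last joint's range is limited). The gripper opens to 88 mm and grips with 3 to 60 N. Pads are 20 mm wide; open, the fingers measure 115 mm over their backs; the gripper's body (75 mm by 178 mm) begins 61 mm behind the grasp point.
Start: joints at [1.267, 0.411, -0.013, 1.596, 0.006, 1.134, -0.082], TCP at [0.146, -0.608, 0.192] pointing down, gripper open.
Joint ranges: [-2.95, 2.95], [-0.29, 1.99], [-1.47, 1.44], [0.14, 2.54], [-1.03, 4.17], [0.13, 1.85], [-2.86, 2.86]. Speed limits (rad/s): [2.39, 2.39, 3.01, 3.01, 3.14, 3.14, 3.14].

INTERFACE

Orientations are given as a unit quaternion [w, x, y, z].
In Python, from station import sensors, grab_frame, camera_model, ticket, ctrl gives the robot as it stands.
- The arm moves only by the tool drive_tool, never from a script. Its argument "steps" is a list of rows, each an object with "delta_pos": the shift along the tool's x, y, z in m, a list of three; "angular": the turn, a rotation vector about the tool's x, y, z in degrees, a list of three; "grip": the closure, from -1 (fully open) to 1 (shut). A call has exactly 10 rows; each row is the pose to reach, as a shift and turn from the pose commanded when the call began, along the tool's axes at that moment; what a row does not reach only later rows make up. A row lasts 1/12 s, in which the tool goes at most 41.7 mm and 7.16 degrees, less where a joint would pass 70% of its speed; a pose out of reach is approached as far as the arm can. A call with a gripper value outside its range is refused whole. The fingers move at their own pace and stop on an object; the grip force is fixed at half the most. Time passes only in rows, so rows that repeat a pose let the fingers close, or fill a call up. It gives the time, the measured TCP pose, the force, the opening and the grip force at its end, in the units of the state.
- sensors.observe(): the state, without advancing time (a new reading comes with each control period).
- grab_frame(name): name is "scene" or "top" or "wrist"; returns the picture (420x560x3 uint8, red, green, blue); there is no depth.
- camera_model(name): a dict with "fx", "fy", "cx", "cy" (pixels), "distortion" ([k1, k2, p1, p2, k3] as OpenCV has them; the pictures are not rectified), "R" (3x3) and "t" (3): a world point X has camera coordinates R X + t. Camera axes: x right, y down, z forward; pixel columns grow to the right and rows downward; lengths in m; the calibration is good to about 2 mm. A picture is of the moment at which its call begins: read the wrist's pose just before it. camera_model takes no time and is no camera call; for the wrist camera it gives the pose at the moment of the call.
- ticket.job_done(): hands the job in; it is judged then, once.
The state is a dict: "time_s": time; "joint_pos": joint angles; "joint_vel": joint speeds; "effort": joint torques, N m; "tool_pos": TCP position; "ee_rot": TCP orientation; "force": force on the tool from outside, world axes, zero at the start; "wrist_torque": the same for the moment, N m; "gripper_width": finger opening in m; "grasp_force": force on a finger pad.
Only numpy, scipy, OpenCV 4.12 (cv2) and the standard library are available. Lean on these libraries where they do the work, as an engineer would, in place of code of your own. Each camera call takes 0.05 s, during which the arm holds its last target. There are 200 camera calls.

TASK

Push the blue block that carries the valve along the bench into the corner of the yellow stop, until two of its sides are flush against both rails, and leave it there. Push only on the block's sides: do not touch the valve or its hand wheel, do not lift or tip the block, and leave the jar, the brass adaptor and the spare valve top where they stand.

Things in the scene. Friction and masses are not known exactly. Their poses are not given: they have to be found in the camera images.
- carrier: Square blue block, 100 x 100 mm and 28 mm high, about 0.75 kg with its valve, loose on the bench. Origin at the centre of its underside; x and y are square to its sides, z up. It slides on the bench with friction (about 3 to 10 N to push). Its yaw at the start is within about 0.4 rad of the stop's.
- valve: Brass valve fixed upright on the middle of the blue block, with a side outlet towards its x and a silver six-lobed hand wheel with a blue hub, 44 mm across; everything lies within 27 mm of the middle and its top is 70 mm above the bench. Origin at its foot, on the middle of the block's top. Not to be touched.
- stop: Fixed yellow corner stop: two rails 20 mm thick, 30 mm high (bolt heads 5 mm more), square to each other. Origin on the bench at the centre of the block's home (white 100 mm square outline), z up. Inner faces: x = +50 mm (y from -170 to +70) and y = +50 mm (x from -170 to +50). The block starts 45 to 105 mm short of home along each axis, at -x, -y; those sides are open.
- paste: Bystander: round jar with a red lid, 56 mm across and 65 mm high, loose. Origin at the centre of its underside.
- adaptor: Bystander: round brass adaptor, 38 mm across the foot and 45 mm high, loose. Origin at the centre of its underside.
- spare: Bystander: spare valve top, brass foot 44 mm across with a silver hand wheel 52 mm across and a blue hub, 48 mm high, loose. Origin at the centre of its underside.
Mind the look-alikes: they are no part of the job. Of the things shaped like the carrier, the blue one is meant.

How it is judged:
At the end, for the whole second after the job is handed in: The blue block stands flat and at rest in the corner, within 3 mm of touching each rail and within 0.035 rad of square to them; the jar, adaptor and spare valve top are within 12 mm of where they stood (x of carrier in the frame of stop between -0.003 and 0.003 m and y of carrier in the frame of stop between -0.003 and 0.003 m and (angle between the x axis of carrier and the x axis of stop, either way round below 0.035 rad or angle between the x axis of carrier and the y axis of stop, either way round below 0.035 rad) and height (world z) of carrier below 0.003 m and angle between carrier's own z axis and vertical below 0.05 rad and linear speed of carrier below 0.01 m/s and distance of each of paste, adaptor, spare from where it was at the start of the episode below 0.012 m).
It fails at once if the block is lifted more than 6 mm or tipped (height (world z) of carrier above 0.006 m or angle between carrier's own z axis and vertical above 0.12 rad).
It fails at once if the robot touches the valve or its hand wheel (contact force between any of the fingers, the arm and valve above 0.5 N).
It fails at once if the jar, adaptor or spare valve top is moved more than 12 mm (distance of any of paste, adaptor, spare from where it was at the start of the episode above 0.012 m).
It also fails if it takes over 51 s, if anything falls off the work surface, if the arm or the gripper's body presses on something with over 40 N, if the wrist force passes 120 N, or if a joint passes its speed limit or range.

## Working session

There is one attempt and no reset: what is moved stays moved. The work goes in short steps, Python scripts to look and compute and a tool call to move; the robot and the scene stay as the last step left them, time stands still between calls to the robot, and variables do not carry over. Pictures are saved under pics/ and viewed, at most 10 in all, crops included, and the job is handed in when it is done.

Besides the shell and the picture viewer there is one more tool, called after ">>>" as a command line: name --argument value ..., lists and objects as JSON in quotes. drive_tool: Moves the arm, as the interface text tells. Its arguments: {"type":"object","properties":{"steps":{"type":"array"}},"required":["steps"]}

```bash
mkdir -p pics; ls; python3 - <<'E'
from station import *
import cv2,numpy as np
s=sensors.observe();print(s['tool_pos'],s['ee_rot'],s['time_s'],ctrl.pinch_z,s['force'])
for n in("top","scene"):
    im=grab_frame(n);cv2.imwrite(f'pics/{n}0.png',im[...,::-1]);m=camera_model(n)
    print(n,m['fx'],m['cx'],m['distortion'],np.round(-np.array(m['R']).T@m['t'],3))
E
```

```text
pics
[ 0.14582081 -0.60717795  0.19069602] [-7.89975227e-04  9.93057342e-01  1.17628518e-01 -1.53780242e-04] 0.0 0.0187 [ 0.88436145 -0.0413477   0.34371238]
top 460.7155807110467 277.88315584977596 [-0.16023986  0.          0.          0.          0.        ] [0.418 0.078 0.809]
scene 391.66456805494795 276.923474916601 [-0.01318247  0.          0.          0.          0.        ] [ 1.049 -0.037  0.568]
```

View pics/top0.png

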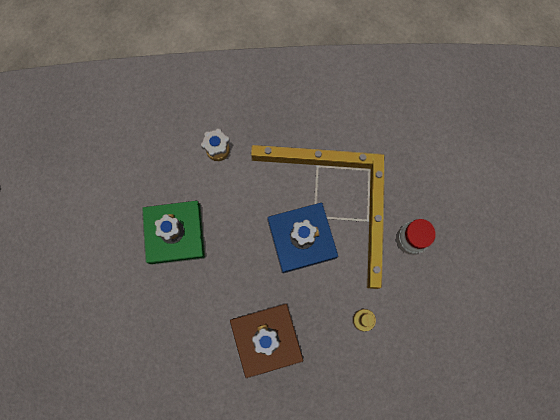

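View pics/scene0.png

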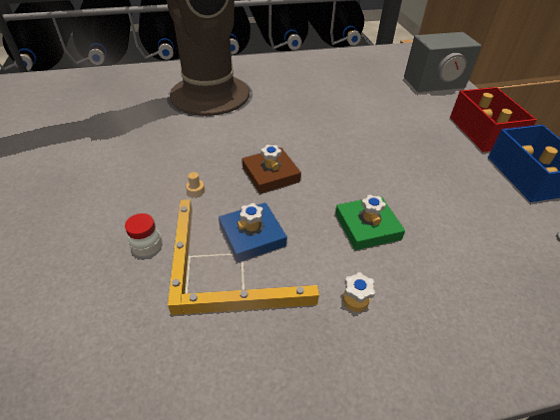

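The top view shows the blue block at about (303,237), the yellow stop's corner at (378,158), and the home outline at about (343,193). The jar is at (418,235), the adaptor at (365,320), the spare at (215,143), with brown and green decoys. Next I'll measure these.

```bash
cat > h.py <<'E'
from station import *
import cv2,numpy as np
def ray(n,uv,z,m=None):
    m=m or camera_model(n);K=np.array([[m['fx'],0,m['cx']],[0,m['fy'],m['cy']],[0,0,1]])
    p=cv2.undistortPoints(np.array(uv,float).reshape(-1,1,2),K,np.array(m['distortion'])).reshape(-1,2)
    R=np.array(m['R']);c=-R.T@np.array(m['t']);d=np.c_[p,np.ones(len(p))]@R
    return c+d*((z-c[2])/d[:,2])[:,None]
def big(mask):
    mask=cv2.morphologyEx(mask,cv2.MORPH_CLOSE,np.ones((3,3)))
    return max(cv2.findContours(mask,0,1)[0],key=cv2.contourArea)
def masks(im):
    h=cv2.cvtColor(im,cv2.COLOR_RGB2HSV)
    return cv2.inRange(h,(100,90,40),(125,255,255)),cv2.inRange(h,(15,150,90),(32,255,255))
def measure():
    im=grab_frame('top');b,y=masks(im)
    cb=cv2.convexHull(big(b));cy=big(y)
    q=ray('top',cb,0.028)[:,:2];r=cv2.minAreaRect((q*1000).astype(np.float32))
    cyw=ray('top',cy,0.03)[:,:2]
    return r,cyw,im
E
python3 - <<'E'
from h import *
r,cy,im=measure()
print('block',r); print(np.round(cv2.boxPoints(r)))
ap=cv2.approxPolyDP((cy*1000).astype(np.float32),8,True).reshape(-1,2);print('stop',np.round(ap))
for nm,uv,z in(('jar',(420,234),.065),('adp',(365,320),.03),('spare',(215,141),.048),('wheel',(304,232),.07)):
    print(nm,np.round(ray('top',[uv],z),3))
print('outline',np.round(ray('top',[(317,167),(370,169),(368,220),(328,218)],0),3))
E
```

```text
block ((554.9046020507812, 28.799068450927734), (99.44129943847656, 99.72869873046875), 12.222053527832031)
[[496.  67.]
 [517. -30.]
 [614.  -9.]
 [593.  88.]]
stop [[ 726.  106.]
 [ 707.  109.]
 [ 679. -107.]
 [ 463.  -81.]
 [ 460.  -98.]
 [ 695. -127.]
 [ 700.  -95.]
 [ 685.  -86.]
 [ 701.  -87.]
 [ 710.  -12.]
 [ 695.   -7.]
 [ 712.   -1.]]
jar [[ 0.541 -0.166  0.065]]
adp [[ 0.407 -0.067  0.03 ]]
spare [[0.73  0.173 0.048]]
wheel [[0.554 0.028 0.07 ]]
outline [[ 0.688 -0.009  0.   ]
 [ 0.679 -0.107  0.   ]
 [ 0.583 -0.094  0.   ]
 [ 0.591 -0.022  0.   ]]
```

Sizes check out: the block measures 99.5 mm square, and its wheel centre matches the block centre. The rails are about 218 mm and the outline centre agrees with the stop corner. Home is (635.6, -51.3), with the stop's axes at -7.1°. The block is about 90 mm short along a and 69 mm short along b, and turned 19° relative to the stop.

The plan is two-finger pushes with the gripper half open: first along a, then along b.

>>> drive_tool --steps '[{"delta_pos": [0.024,-0.028,0],"angular": [0,0,2],"grip": 0},{"delta_pos": [0.048,-0.056,0],"angular": [0,0,4],"grip": 0},{"delta_pos": [0.072,-0.084,0],"angular": [0,0,6],"grip": 0},{"delta_pos": [0.096,-0.112,0],"angular": [0,0,8],"grip": 0},{"delta_pos": [0.12,-0.14,0],"angular": [0,0,10],"grip": 0},{"delta_pos": [0.144,-0.168,0],"angular": [0,0,12],"grip": 0},{"delta_pos": [0.168,-0.196,0],"angular": [0,0,14],"grip": 0},{"delta_pos": [0.192,-0.224,0],"angular": [0,0,16],"grip": 0},{"delta_pos": [0.216,-0.252,0],"angular": [0,0,18],"grip": 0},{"delta_pos": [0.235,-0.275,0],"angular": [0,0,20.6],"grip": 0}]'

```text
time_s: 0.98
tool_pos: [0.3111, -0.2829, 0.1916]
ee_rot: [-0.0, 0.998, -0.062, 0.0]
force: [0.4, 0.1, -0.3]
gripper_width: 0.044
grasp_force: 0.0
```

```bash
cat > go.py <<'E'
import sys;from station import *;import numpy as np
from scipy.spatial.transform import Rotation as Ro
x,y,z,yaw=map(float,sys.argv[1:])
s=sensors.observe();q=s['ee_rot'];R=Ro.from_quat([*q[1:],q[0]]).as_matrix()
d=R.T@(np.array([x,y,z])-s['tool_pos']);cy=np.degrees(np.arctan2(R[1,1],R[0,1]))
t=-((yaw-cy+90)%180-90)
print('t',round(s['time_s'],2),'pos',np.round(s['tool_pos'],4),'yaw',round(cy,1),'tz',np.round(R[:,2],3),'w',round(s['gripper_width'],3),'F',np.round(s['force'],1))
print('delta',np.round(d,4),'rotz',round(t,1),'j7',round(s['joint_pos'][6],2))
E
python3 go.py .475 .039 .19 -97.1
```

```text
t 0.98 pos [ 0.3111 -0.2829  0.1916] yaw -97.1 tz [ 0.  0. -1.] w 0.044 F [ 0.4  0.1 -0.3]
delta [ 0.1229 -0.3397  0.0016] rotz -0.0 j7 -1.09
```

>>> drive_tool --steps '[{"delta_pos": [0.012,-0.034,0],"angular": [0,0,0],"grip": 0},{"delta_pos": [0.025,-0.068,0],"angular": [0,0,0],"grip": 0},{"delta_pos": [0.037,-0.102,0],"angular": [0,0,0],"grip": 0},{"delta_pos": [0.049,-0.136,0],"angular": [0,0,0],"grip": 0},{"delta_pos": [0.061,-0.17,0],"angular": [0,0,0],"grip": 0},{"delta_pos": [0.074,-0.204,0],"angular": [0,0,0],"grip": 0},{"delta_pos": [0.086,-0.238,0],"angular": [0,0,0],"grip": 0},{"delta_pos": [0.098,-0.272,0],"angular": [0,0,0],"grip": 0},{"delta_pos": [0.111,-0.306,0],"angular": [0,0,0],"grip": 0},{"delta_pos": [0.123,-0.34,0],"angular": [0,0,0],"grip": 0}]'

```text
time_s: 1.82
tool_pos: [0.4748, 0.0384, 0.1916]
ee_rot: [0.0, 0.998, -0.062, 0.0]
force: [1.1, 0.4, 0.2]
gripper_width: 0.044
grasp_force: 0.0
```

>>> drive_tool --steps '[{"delta_pos": [0,0,0.01],"angular": [0,0,0],"grip": 0},{"delta_pos": [0,0,0.035],"angular": [0,0,0],"grip": 0},{"delta_pos": [0,0,0.06],"angular": [0,0,0],"grip": 0},{"delta_pos": [0,0,0.085],"angular": [0,0,0],"grip": 0},{"delta_pos": [0,0,0.11],"angular": [0,0,0],"grip": 0},{"delta_pos": [0,0,0.13],"angular": [0,0,0],"grip": 0},{"delta_pos": [0,0,0.15],"angular": [0,0,0],"grip": 0},{"delta_pos": [0,0,0.165],"angular": [0,0,0],"grip": 0},{"delta_pos": [0,0,0.175],"angular": [0,0,0],"grip": 0},{"delta_pos": [0,0,0.18],"angular": [0,0,0],"grip": 0}]'

```text
time_s: 2.65
tool_pos: [0.4733, 0.0366, 0.0102]
ee_rot: [0.0, 0.998, -0.062, -0.001]
force: [-0.1, 0.0, -0.1]
gripper_width: 0.0441
grasp_force: 0.0
```

```bash
python3 go.py .475 .039 .011 -97.1; python3 - <<'E'
from h import *
im=grab_frame('scene');cv2.imwrite('pics/s1.png',im[...,::-1])
E
```

```text
t 2.65 pos [0.4733 0.0366 0.0102] yaw -97.1 tz [-0.002 -0.    -1.   ] w 0.044 F [-0.1  0.  -0.1]
delta [ 0.0013 -0.0026 -0.0008] rotz 0.0 j7 -2.18
```

View pics/s1.png

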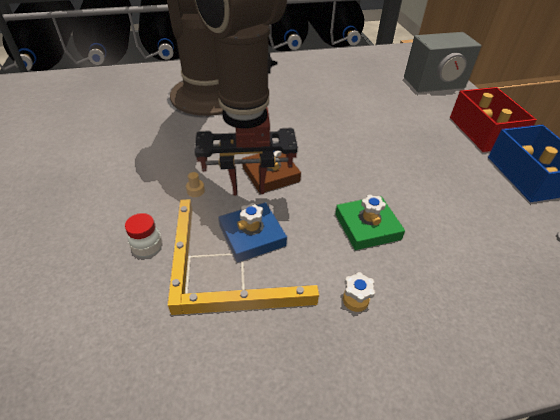

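The fingers are down behind the block, at about (235,190), clear of the brown block and the adaptor. Pushing along tool x.

>>> drive_tool --steps '[{"delta_pos": [0.005,0,0],"angular": [0,0,0],"grip": 0},{"delta_pos": [0.011,0,0],"angular": [0,0,0],"grip": 0},{"delta_pos": [0.017,0,0],"angular": [0,0,0],"grip": 0},{"delta_pos": [0.023,0,0],"angular": [0,0,0],"grip": 0},{"delta_pos": [0.029,0,0],"angular": [0,0,0],"grip": 0},{"delta_pos": [0.035,0,0],"angular": [0,0,0],"grip": 0},{"delta_pos": [0.041,0,0],"angular": [0,0,0],"grip": 0},{"delta_pos": [0.047,0,0],"angular": [0,0,0],"grip": 0},{"delta_pos": [0.053,0,0],"angular": [0,0,0],"grip": 0},{"delta_pos": [0.059,0,0],"angular": [0,0,0],"grip": 0}]'

```text
time_s: 3.53
tool_pos: [0.5334, 0.0294, 0.0115]
ee_rot: [0.0, 0.998, -0.062, -0.0]
force: [-0.6, -0.3, -1.0]
gripper_width: 0.0437
grasp_force: 0.0
```

```bash
python3 go.py .58 .026 .011 -97.1; python3 - <<'E'
from h import *
r,cy,im=measure();print(r);cv2.imwrite('pics/t1.png',im[...,::-1])
E
```

```text
t 3.53 pos [0.5334 0.0294 0.0115] yaw -97.1 tz [-0. -0. -1.] w 0.044 F [-0.6 -0.3 -1. ]
delta [ 0.0467 -0.0023  0.0005] rotz 0.0 j7 -2.14
((510.68170166015625, 44.785240173339844), (22.200279235839844, 49.80729675292969), 11.360431671142578)
```

View pics/t1.png

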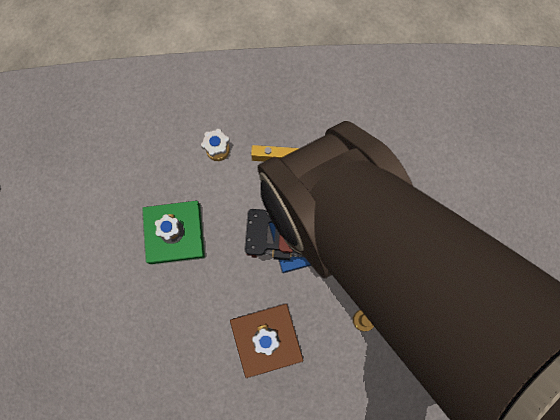

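```bash
python3 - <<'E'
from h import *
a=grab_frame('scene')[100:330,130:400];b=grab_frame('wrist')
a=cv2.resize(a,(470,400));b=cv2.resize(b,(330,248));o=np.zeros((400,800,3),np.uint8);o[:,:470]=a;o[:248,470:]=b
cv2.imwrite('pics/s2.png',o[...,::-1])
E
```

```text
(no output)
```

View pics/s2.png

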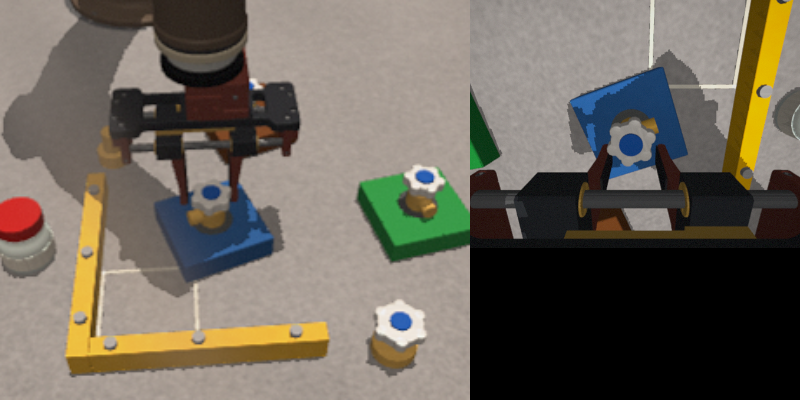

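```bash
cat >> h.py <<'E'
def wrist(save=None):
    m=camera_model('wrist');im=grab_frame('wrist');b,_=masks(im);c=big(b)
    if save: cv2.imwrite(save,im[...,::-1])
    h=cv2.convexHull(c);q=ray('wrist',h,0.028,m)[:,:2]*1000
    return cv2.approxPolyDP(q.astype(np.float32).reshape(-1,1,2),4,True).reshape(-1,2),cv2.minAreaRect(q.astype(np.float32)),m
E
python3 - <<'E'
from h import *
p,r,m=wrist();print(np.round(p),r)
s=sensors.observe();P=s['tool_pos'];
X=np.array([P]);R=np.array(m['R']);c=X@R.T+m['t'];print('tcp px',m['fx']*c[0,0]/c[0,2]+m['cx'],m['fy']*c[0,1]/c[0,2]+m['cy'])
# scene: blue hull
im=grab_frame('scene');c=cv2.convexHull(big(masks(im)[0]));q=ray('scene',c,.028)[:,:2]*1000
print('scene',np.round(cv2.approxPolyDP(q.astype(np.float32).reshape(-1,1,2),6,True).reshape(-1,2)),s['effort'][:4])
E
```

```text
[[615.  -8.]
 [519. -29.]
 [500.  63.]
 [594.  87.]] ((557.1065063476562, 29.459110260009766), (99.58403015136719, 99.06092071533203), 12.233040809631348)
tcp px 278.2335057000147 241.70992091453758
scene [[358. 814.]
 [412. 817.]
 [601. 663.]
 [599. 593.]
 [448. 597.]
 [355. 697.]] [  0.08564367 -55.20056248  -5.42668507 -20.64792573]
```

```bash
python3 - <<'E'
from h import *
b=grab_frame('wrist');a=grab_frame('scene')
o=np.hstack([cv2.resize(b[80:380,130:430],(400,400)),cv2.resize(a[130:270,190:330],(400,400),interpolation=cv2.INTER_CUBIC)])
cv2.imwrite('pics/w2.png',o[...,::-1])
m=camera_model('wrist')
c=big(masks(b)[1]);print('yellow wrist',np.round(cv2.approxPolyDP((ray('wrist',c,.03,m)[:,:2]*1000).astype(np.float32).reshape(-1,1,2),6,True).reshape(-1,2)))
print(np.round(-np.array(m['R']).T@m['t'],3))
E
```

```text
yellow wrist [[ 657. -102.]
 [ 639. -101.]
 [ 640.  -93.]
 [ 628.  -99.]
 [ 630.  -84.]
 [ 528.  -71.]
 [ 514.  -85.]
 [ 483.  -82.]
 [ 464.  -99.]
 [ 481. -101.]
 [ 493.  -87.]
 [ 491. -102.]
 [ 574. -113.]
 [ 582.  -98.]
 [ 582. -114.]
 [ 653. -123.]]
[0.614 0.02  0.205]
```

View pics/w2.png

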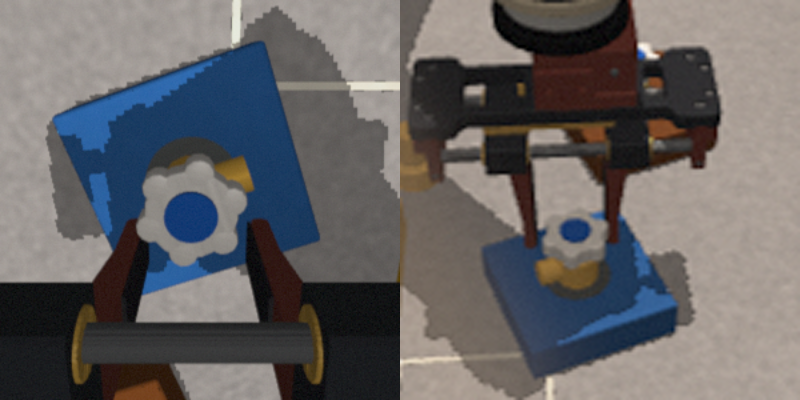

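```bash
python3 - <<'E'
from h import *
W=lambda u,v:(130+u*.75,80+v*.75); S=lambda u,v:(190+(u-400)*.35,130+v*.35)
for w,s in((W(130,222),S(530,246)),(W(258,222),S(612,242))):
    for z in(.0115,.028,.04,.05): print(z,np.round(ray('wrist',[w],z)[0],3),np.round(ray('scene',[s],z)[0],3))
print(np.round(ray('scene',[S(575,230)],.07),3), np.round(ray('wrist',[W(190,217)],.07),3),ray('scene',[S(535,375)],0))
E
python3 go.py .473 .037 .011 -97.1
```

```text
0.0115 [0.533 0.066 0.012] [0.509 0.005 0.011]
0.028 [0.54  0.062 0.028] [0.525 0.003 0.028]
0.04 [0.545 0.059 0.04 ] [0.537 0.003 0.04 ]
0.05 [0.549 0.057 0.05 ] [0.546 0.002 0.05 ]
0.0115 [ 0.524 -0.002  0.012] [0.516 0.061 0.011]
0.028 [0.532 0.    0.028] [0.532 0.058 0.028]
0.04 [0.538 0.001 0.04 ] [0.544 0.056 0.04 ]
0.05 [0.542 0.003 0.05 ] [0.553 0.054 0.05 ]
[[0.558 0.03  0.07 ]] [[0.557 0.03  0.07 ]] [[ 0.61130186 -0.00713528  0.        ]]
t 3.88 pos [0.5324 0.0296 0.0115] yaw -97.1 tz [-0. -0. -1.] w 0.044 F [-0.1  0.7  0.4]
delta [-0.0599 -0.0001  0.0005] rotz 0.0 j7 -2.14
```

```bash
python3 - <<'E'
from h import *
for z in (0.01,.03,.04,.05): print(z,np.round(ray('scene',[(235,193),(263.5,188)],z),3).tolist())
s=sensors.observe();print(s['force'],s['wrist_torque'],s['effort'],s['joint_pos'])
E
```

```text
0.01 [[0.441, 0.013, 0.01], [0.437, 0.075, 0.01]]
0.03 [[0.463, 0.011, 0.03], [0.459, 0.071, 0.03]]
0.04 [[0.473, 0.01, 0.04], [0.47, 0.069, 0.04]]
0.05 [[0.484, 0.009, 0.05], [0.481, 0.067, 0.05]]
[-0.06510305  0.66037751  0.40924571] [0.07843254 0.02988708 0.01514624] [ 1.61821896e-02 -5.51834607e+01 -5.49461961e+00 -2.02757639e+01
  2.87917082e-02 -6.95950957e-02 -2.75149014e-04] [ 0.19741092  0.5290215  -0.44415399  1.95947456  0.33325855  0.72481933
 -2.14034753]
```

```bash
python3 - <<'E'
from h import *
a=cv2.imread('pics/s1.png')
cv2.imwrite('pics/s1c.png',cv2.resize(a[120:270,180:330],(600,600),interpolation=cv2.INTER_CUBIC))
E
```

```text
(no output)
```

View pics/s1c.png

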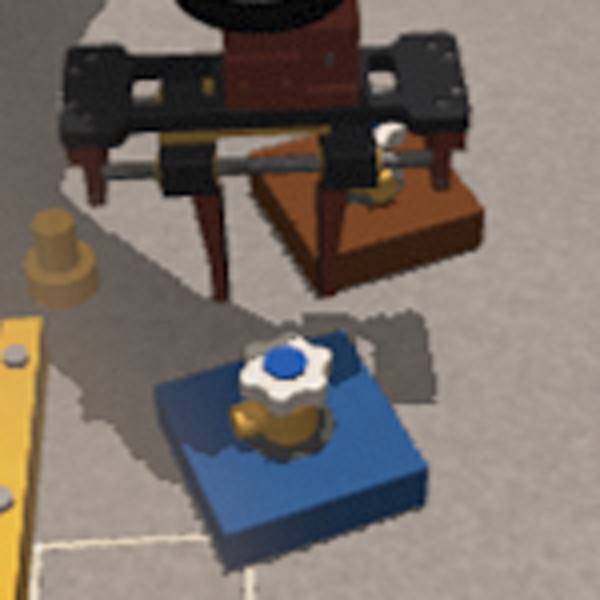

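The two views show the fingertips really at z ≈ 0.040, while the reading says 0.0115. So the fingers passed over the block without touching anything, and the block stayed at (556,29). The z reading is about 28 mm low. I'll back out and go lower, watching the force.

>>> drive_tool --steps '[{"delta_pos": [-0.01,0,0],"angular": [0,0,0],"grip": 0},{"delta_pos": [-0.02,0,0],"angular": [0,0,0],"grip": 0},{"delta_pos": [-0.035,0,0],"angular": [0,0,0],"grip": 0},{"delta_pos": [-0.05,0,0],"angular": [0,0,0],"grip": 0},{"delta_pos": [-0.058,0,0],"angular": [0,0,0],"grip": 0},{"delta_pos": [-0.058,0,0.003],"angular": [0,0,0],"grip": 0},{"delta_pos": [-0.058,0,0.008],"angular": [0,0,0],"grip": 0},{"delta_pos": [-0.058,0,0.013],"angular": [0,0,0],"grip": 0},{"delta_pos": [-0.058,0,0.018],"angular": [0,0,0],"grip": 0},{"delta_pos": [-0.058,0,0.018],"angular": [0,0,0],"grip": 0}]'

```text
time_s: 4.72
tool_pos: [0.475, 0.0366, -0.0077]
ee_rot: [0.0, 0.998, -0.062, -0.001]
force: [-0.7, -0.1, -0.2]
gripper_width: 0.0439
grasp_force: 0.0
```

>>> drive_tool --steps '[{"delta_pos": [0,0,0.001],"angular": [0,0,0],"grip": 0},{"delta_pos": [0,0,0.002],"angular": [0,0,0],"grip": 0},{"delta_pos": [0,0,0.003],"angular": [0,0,0],"grip": 0},{"delta_pos": [0,0,0.004],"angular": [0,0,0],"grip": 0},{"delta_pos": [0,0,0.005],"angular": [0,0,0],"grip": 0},{"delta_pos": [0,0,0.006],"angular": [0,0,0],"grip": 0},{"delta_pos": [0,0,0.007],"angular": [0,0,0],"grip": 0},{"delta_pos": [0,0,0.008],"angular": [0,0,0],"grip": 0},{"delta_pos": [0,0,0.009],"angular": [0,0,0],"grip": 0},{"delta_pos": [0,0,0.009],"angular": [0,0,0],"grip": 0}]'

```text
time_s: 5.55
tool_pos: [0.4751, 0.0366, -0.0156]
ee_rot: [0.0, 0.998, -0.062, -0.0]
force: [0.2, -0.5, 0.0]
gripper_width: 0.0436
grasp_force: 0.0
```

```bash
python3 go.py .475 .037 -.017 -97.1; python3 - <<'E'
from h import *
a=grab_frame('scene')
cv2.imwrite('pics/s3.png',cv2.resize(a[120:270,180:330],(600,600),interpolation=cv2.INTER_CUBIC)[...,::-1])
E
```

```text
t 5.55 pos [ 0.4751  0.0366 -0.0156] yaw -97.1 tz [-0. -0. -1.] w 0.044 F [ 0.2 -0.5  0. ]
delta [-0.0002 -0.0003  0.0014] rotz 0.0 j7 -2.21
```

View pics/s3.png

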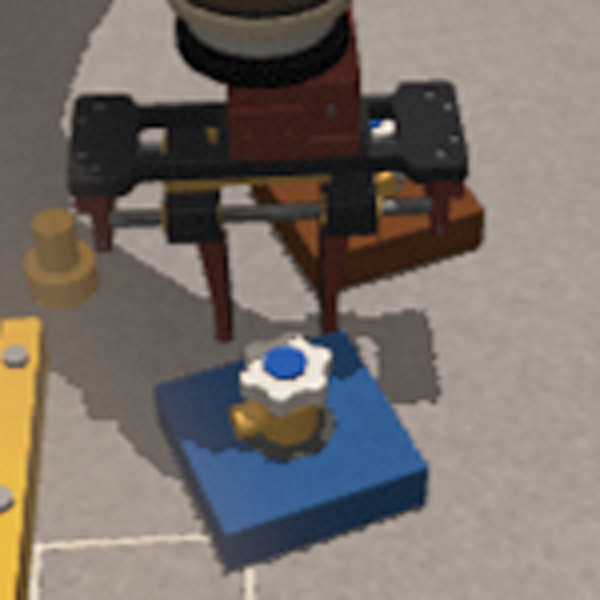

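Tips are now near bench level at (224,341), behind the block. Pushing.

>>> drive_tool --steps '[{"delta_pos": [0.005,0,0],"angular": [0,0,0],"grip": 0},{"delta_pos": [0.01,0,0],"angular": [0,0,0],"grip": 0},{"delta_pos": [0.015,0,0],"angular": [0,0,0],"grip": 0},{"delta_pos": [0.02,0,0],"angular": [0,0,0],"grip": 0},{"delta_pos": [0.025,0,0],"angular": [0,0,0],"grip": 0},{"delta_pos": [0.03,0,0],"angular": [0,0,0],"grip": 0},{"delta_pos": [0.034,0,0],"angular": [0,0,0],"grip": 0},{"delta_pos": [0.038,0,0],"angular": [0,0,0],"grip": 0},{"delta_pos": [0.042,0,0],"angular": [0,0,0],"grip": 0},{"delta_pos": [0.046,0,0],"angular": [0,0,0],"grip": 0}]'

```text
time_s: 6.43
tool_pos: [0.5199, 0.032, -0.0158]
ee_rot: [-0.0, 0.998, -0.061, -0.001]
force: [-4.6, 3.0, 2.2]
gripper_width: 0.0438
grasp_force: 2.7
```

```bash
python3 go.py .475 .037 -.017 -97.1; python3 - <<'E'
from h import *
print(np.round(ray('scene',[(180+224/4,120+341/4)],.013),3))
p,r,m=wrist();print(np.round(p),r)
E
```

```text
t 6.43 pos [ 0.5199  0.032  -0.0158] yaw -97.0 tz [-0.003  0.001 -1.   ] w 0.044 F [-4.6  3.   2.2]
delta [-0.0451  0.0005  0.0014] rotz 0.1 j7 -2.17
[[0.481 0.01  0.013]]
[[634. -34.]
 [537. -34.]
 [537.  63.]
 [634.  64.]] ((585.3607788085938, 14.88601303100586), (99.02798461914062, 98.82820892333984), 0.1651475578546524)
```

>>> drive_tool --steps '[{"delta_pos": [0.005,0,0],"angular": [0,0,0],"grip": 0},{"delta_pos": [0.01,0,0],"angular": [0,0,0],"grip": 0},{"delta_pos": [0.015,0,0],"angular": [0,0,0],"grip": 0},{"delta_pos": [0.02,0,0],"angular": [0,0,0],"grip": 0},{"delta_pos": [0.025,0,0],"angular": [0,0,0],"grip": 0},{"delta_pos": [0.03,0,0],"angular": [0,0,0],"grip": 0},{"delta_pos": [0.035,0,0],"angular": [0,0,0],"grip": 0},{"delta_pos": [0.04,0,0],"angular": [0,0,0],"grip": 0},{"delta_pos": [0.045,0,0],"angular": [0,0,0],"grip": 0},{"delta_pos": [0.05,0,0],"angular": [0,0,0],"grip": 0}]'

```text
time_s: 7.32
tool_pos: [0.5693, 0.0241, -0.0158]
ee_rot: [0.001, 0.998, -0.062, -0.002]
force: [-6.8, 1.1, 3.5]
gripper_width: 0.044
grasp_force: 3.6
```

```bash
cat >> h.py <<'E'
A=np.array([.9923,-.1236]);B=np.array([-.1236,-.9923]);H=np.array([635.6,-51.3])
def rep():
    p,r,m=wrist();d=np.array(r[0])-H;s=sensors.observe();t=s['tool_pos'][:2]*1000-H
    print(np.round(p).tolist(),np.round(r[0],1),np.round(r[1],1),round(r[2],1),'block a,b',np.round([d@A,d@B],1),'tool a,b',np.round([t@A,t@B],1))
E
python3 go.py .5 .03 -.017 -97.1; python3 -c "
from h import *;rep()"
```

```text
t 7.32 pos [ 0.5693  0.0241 -0.0158] yaw -97.1 tz [-0.003 -0.001 -1.   ] w 0.044 F [-6.8  1.1  3.5]
delta [-0.0695  0.0028  0.0014] rotz -0.0 j7 -2.14
[[671.0, -53.0], [574.0, -41.0], [586.0, 55.0], [683.0, 44.0]] [628.7   1.3] [98.9 98.9] 82.8 block a,b [-13.4 -51.3] tool a,b [-73.6 -66.7]
```

>>> drive_tool --steps '[{"delta_pos": [0.003,0,0],"angular": [0,0,0],"grip": 0},{"delta_pos": [0.006,0,0],"angular": [0,0,0],"grip": 0},{"delta_pos": [0.009,0,0],"angular": [0,0,0],"grip": 0},{"delta_pos": [0.011,0,0],"angular": [0,0,0],"grip": 0},{"delta_pos": [0.012,0,0],"angular": [0,0,0],"grip": 0},{"delta_pos": [0.013,0,0],"angular": [0,0,0],"grip": 0},{"delta_pos": [0.0135,0,0],"angular": [0,0,0],"grip": 0},{"delta_pos": [0.014,0,0],"angular": [0,0,0],"grip": 0},{"delta_pos": [0.0145,0,0],"angular": [0,0,0],"grip": 0},{"delta_pos": [0.015,0,0],"angular": [0,0,0],"grip": 0}]'

```text
time_s: 8.2
tool_pos: [0.5841, 0.0225, -0.0157]
ee_rot: [0.0, 0.998, -0.062, -0.001]
force: [-6.7, 1.0, 3.8]
gripper_width: 0.0439
grasp_force: 3.5
```

```bash
python3 -c "
from h import *;rep()"
```

```text
[[686.0, -55.0], [589.0, -43.0], [601.0, 53.0], [698.0, 42.0]] [ 6.435e+02 -5.000e-01] [98.9 99.3] 82.8 block a,b [  1.6 -51.4] tool a,b [-60.1 -66.8]
```

>>> drive_tool --steps '[{"delta_pos": [0.0005,0,0],"angular": [0,0,0],"grip": 0},{"delta_pos": [0.001,0,0],"angular": [0,0,0],"grip": 0},{"delta_pos": [0.0015,0,0],"angular": [0,0,0],"grip": 0},{"delta_pos": [0.002,0,0],"angular": [0,0,0],"grip": 0},{"delta_pos": [0.0023,0,0],"angular": [0,0,0],"grip": 0},{"delta_pos": [0.0026,0,0],"angular": [0,0,0],"grip": 0},{"delta_pos": [0.0029,0,0],"angular": [0,0,0],"grip": 0},{"delta_pos": [0.003,0,0],"angular": [0,0,0],"grip": 0},{"delta_pos": [0.003,0,0],"angular": [0,0,0],"grip": 0},{"delta_pos": [0.003,0,0],"angular": [0,0,0],"grip": 0}]'

```text
time_s: 9.08
tool_pos: [0.5841, 0.0224, -0.0158]
ee_rot: [0.001, 0.998, -0.062, -0.004]
force: [-15.9, 1.0, 12.0]
gripper_width: 0.0438
grasp_force: 8.2
```

```bash
python3 -c "
from h import *;rep()"
```

```text
[[698.0, 42.0], [686.0, -55.0], [589.0, -43.0], [601.0, 54.0]] [ 6.438e+02 -5.000e-01] [98.9 99.1] 82.8 block a,b [  1.9 -51.5] tool a,b [-60.2 -66.7]
```

The block is flush on the first rail: the force rose to 16 N with no motion. Now I'll retract and go round to the other side.

>>> drive_tool --steps '[{"delta_pos": [-0.01,0,0],"angular": [0,0,0],"grip": 0},{"delta_pos": [-0.025,0,0],"angular": [0,0,0],"grip": 0},{"delta_pos": [-0.04,0,0],"angular": [0,0,0],"grip": 0},{"delta_pos": [-0.045,0,-0.01],"angular": [0,0,0],"grip": 0},{"delta_pos": [-0.045,0,-0.03],"angular": [0,0,0],"grip": 0},{"delta_pos": [-0.045,0,-0.055],"angular": [0,0,0],"grip": 0},{"delta_pos": [-0.045,0,-0.08],"angular": [0,0,0],"grip": 0},{"delta_pos": [-0.045,0,-0.105],"angular": [0,0,0],"grip": 0},{"delta_pos": [-0.045,0,-0.12],"angular": [0,0,0],"grip": 0},{"delta_pos": [-0.045,0,-0.12],"angular": [0,0,0],"grip": 0}]'

```text
time_s: 9.97
tool_pos: [0.5473, 0.0282, 0.1092]
ee_rot: [-0.0, 0.998, -0.062, 0.004]
force: [1.2, 0.7, 1.2]
gripper_width: 0.0438
grasp_force: 0.0
```

```bash
python3 go.py .6537 .079 .104 -7.1
```

```text
t 9.97 pos [0.5473 0.0282 0.1092] yaw -97.1 tz [ 0.008  0.    -1.   ] w 0.044 F [1.2 0.7 1.2]
delta [ 0.0992 -0.0636  0.006 ] rotz 90.0 j7 -2.06
```

>>> drive_tool --steps '[{"delta_pos": [0.01,-0.006,0],"angular": [0,0,-4.5],"grip": 0},{"delta_pos": [0.02,-0.013,0],"angular": [0,0,-9],"grip": 0},{"delta_pos": [0.03,-0.019,0],"angular": [0,0,-13.5],"grip": 0},{"delta_pos": [0.04,-0.025,0],"angular": [0,0,-18],"grip": 0},{"delta_pos": [0.05,-0.032,0],"angular": [0,0,-22.5],"grip": 0},{"delta_pos": [0.06,-0.038,0],"angular": [0,0,-27],"grip": 0},{"delta_pos": [0.07,-0.045,0],"angular": [0,0,-31.5],"grip": 0},{"delta_pos": [0.08,-0.051,0],"angular": [0,0,-36],"grip": 0},{"delta_pos": [0.09,-0.058,0],"angular": [0,0,-40.5],"grip": 0},{"delta_pos": [0.099,-0.064,0],"angular": [0,0,-45],"grip": 0}]'

```text
time_s: 10.8
tool_pos: [0.651, 0.0794, 0.1041]
ee_rot: [0.0, 0.945, 0.326, 0.0]
force: [0.3, -0.1, 0.4]
gripper_width: 0.044
grasp_force: 0.0
```

>>> drive_tool --steps '[{"delta_pos": [0,0,0],"angular": [0,0,-5],"grip": 0},{"delta_pos": [0,0,0],"angular": [0,0,-10],"grip": 0},{"delta_pos": [0,0,0],"angular": [0,0,-15],"grip": 0},{"delta_pos": [0,0,0],"angular": [0,0,-20],"grip": 0},{"delta_pos": [0,0,0],"angular": [0,0,-25],"grip": 0},{"delta_pos": [0,0,0],"angular": [0,0,-30],"grip": 0},{"delta_pos": [0,0,0],"angular": [0,0,-35],"grip": 0},{"delta_pos": [0,0,0],"angular": [0,0,-40],"grip": 0},{"delta_pos": [0,0,0],"angular": [0,0,-44],"grip": 0},{"delta_pos": [0,0,0],"angular": [0,0,-45],"grip": 0}]'

```text
time_s: 11.63
tool_pos: [0.6503, 0.0789, 0.104]
ee_rot: [-0.0, 0.749, 0.663, 0.0]
force: [0.2, 0.1, -0.3]
gripper_width: 0.0439
grasp_force: 0.0
```

```bash
python3 go.py .6537 .079 -.0158 -7.1;python3 -c "
from h import *;rep()"
```

```text
t 11.63 pos [0.6503 0.0789 0.104 ] yaw -6.9 tz [ 0.  0. -1.] w 0.044 F [ 0.2  0.1 -0.3]
delta [0.0005 0.0034 0.1198] rotz 0.2 j7 -0.73
[[694.0, 53.0], [698.0, 37.0], [685.0, -51.0], [589.0, -39.0], [606.0, 62.0]] [644.   6.] [105.6  98.2] 82.6 block a,b [  1.2 -57.9] tool a,b [  -1.6 -131.1]
```

>>> drive_tool --steps '[{"delta_pos": [0,0.003,0.015],"angular": [0,0,0],"grip": 0},{"delta_pos": [0,0.003,0.035],"angular": [0,0,0],"grip": 0},{"delta_pos": [0,0.003,0.055],"angular": [0,0,0],"grip": 0},{"delta_pos": [0,0.003,0.075],"angular": [0,0,0],"grip": 0},{"delta_pos": [0,0.003,0.09],"angular": [0,0,0],"grip": 0},{"delta_pos": [0,0.003,0.1],"angular": [0,0,0],"grip": 0},{"delta_pos": [0,0.003,0.108],"angular": [0,0,0],"grip": 0},{"delta_pos": [0,0.003,0.114],"angular": [0,0,0],"grip": 0},{"delta_pos": [0,0.003,0.119],"angular": [0,0,0],"grip": 0},{"delta_pos": [0,0.003,0.119],"angular": [0,0,0],"grip": 0}]'

```text
time_s: 12.52
tool_pos: [0.6527, 0.079, -0.015]
ee_rot: [-0.0, 0.75, 0.662, -0.0]
force: [-0.1, 0.5, 0.5]
gripper_width: 0.044
grasp_force: 0.0
```

>>> drive_tool --steps '[{"delta_pos": [-0.005,0,0],"angular": [0,0,0],"grip": 0},{"delta_pos": [-0.01,0,0],"angular": [0,0,0],"grip": 0},{"delta_pos": [-0.015,0,0],"angular": [0,0,0],"grip": 0},{"delta_pos": [-0.019,0,0],"angular": [0,0,0],"grip": 0},{"delta_pos": [-0.023,0,0],"angular": [0,0,0],"grip": 0},{"delta_pos": [-0.027,0,0],"angular": [0,0,0],"grip": 0},{"delta_pos": [-0.031,0,0],"angular": [0,0,0],"grip": 0},{"delta_pos": [-0.035,0,0],"angular": [0,0,0],"grip": 0},{"delta_pos": [-0.038,0,0],"angular": [0,0,0],"grip": 0},{"delta_pos": [-0.04,0,0],"angular": [0,0,0],"grip": 0}]'

```text
time_s: 13.35
tool_pos: [0.6483, 0.0405, -0.0139]
ee_rot: [-0.0, 0.749, 0.662, 0.001]
force: [1.4, 5.2, 1.0]
gripper_width: 0.044
grasp_force: 2.7
```

```bash
python3 go.py .6537 .079 -.0158 -7.1;python3 -c "
from h import *;rep()"
```

```text
t 13.35 pos [ 0.6483  0.0405 -0.0139] yaw -7.1 tz [ 0.001  0.002 -1.   ] w 0.044 F [1.4 5.2 1. ]
delta [0.0388 0.0006 0.002 ] rotz 0.0 j7 -0.76
[[669.0, 40.0], [672.0, 3.0], [617.0, 10.0], [629.0, 45.0]] [647.1  24.2] [36.1 55.4] 82.9 block a,b [  2.1 -76.3] tool a,b [  1.3 -92.3]
```

>>> drive_tool --steps '[{"delta_pos": [-0.004,0,0],"angular": [0,0,0],"grip": 0},{"delta_pos": [-0.008,0,0],"angular": [0,0,0],"grip": 0},{"delta_pos": [-0.012,0,0],"angular": [0,0,0],"grip": 0},{"delta_pos": [-0.016,0,0],"angular": [0,0,0],"grip": 0},{"delta_pos": [-0.019,0,0],"angular": [0,0,0],"grip": 0},{"delta_pos": [-0.022,0,0],"angular": [0,0,0],"grip": 0},{"delta_pos": [-0.024,0,0],"angular": [0,0,0],"grip": 0},{"delta_pos": [-0.026,0,0],"angular": [0,0,0],"grip": 0},{"delta_pos": [-0.027,0,0],"angular": [0,0,0],"grip": 0},{"delta_pos": [-0.028,0,0],"angular": [0,0,0],"grip": 0}]'

```text
time_s: 14.23
tool_pos: [0.6449, 0.0131, -0.0139]
ee_rot: [-0.0, 0.749, 0.662, 0.001]
force: [0.7, 6.3, 2.1]
gripper_width: 0.0436
grasp_force: 2.9
```

>>> drive_tool --steps '[{"delta_pos": [-0.001,0,0],"angular": [0,0,0],"grip": 0},{"delta_pos": [-0.002,0,0],"angular": [0,0,0],"grip": 0},{"delta_pos": [-0.0025,0,0],"angular": [0,0,0],"grip": 0},{"delta_pos": [-0.003,0,0],"angular": [0,0,0],"grip": 0},{"delta_pos": [-0.0035,0,0],"angular": [0,0,0],"grip": 0},{"delta_pos": [-0.004,0,0],"angular": [0,0,0],"grip": 0},{"delta_pos": [-0.0045,0,0],"angular": [0,0,0],"grip": 0},{"delta_pos": [-0.005,0,0],"angular": [0,0,0],"grip": 0},{"delta_pos": [-0.005,0,0],"angular": [0,0,0],"grip": 0},{"delta_pos": [-0.005,0,0],"angular": [0,0,0],"grip": 0}]'

```text
time_s: 15.07
tool_pos: [0.6446, 0.0103, -0.0139]
ee_rot: [-0.001, 0.749, 0.663, 0.002]
force: [2.3, 9.8, -0.2]
gripper_width: 0.0439
grasp_force: 5.0
```

```bash
python3 go.py .6537 .079 -.0158 -7.1;python3 -c "
from h import *;rep()"
```

```text
t 15.07 pos [ 0.6446  0.0103 -0.0139] yaw -7.0 tz [ 0.002  0.005 -1.   ] w 0.044 F [ 2.3  9.8 -0.2]
delta [0.0692 0.0007 0.0023] rotz 0.1 j7 -0.71
[[665.0, 9.0], [669.0, -27.0], [614.0, -21.0], [625.0, 14.0]] [643.4  -6.1] [36.1 55.4] 83.0 block a,b [  2.2 -45.8] tool a,b [  1.4 -62.3]
```

>>> drive_tool --steps '[{"delta_pos": [-0.0005,0,0],"angular": [0,0,0],"grip": 0},{"delta_pos": [-0.001,0,0],"angular": [0,0,0],"grip": 0},{"delta_pos": [-0.0015,0,0],"angular": [0,0,0],"grip": 0},{"delta_pos": [-0.002,0,0],"angular": [0,0,0],"grip": 0},{"delta_pos": [-0.0025,0,0],"angular": [0,0,0],"grip": 0},{"delta_pos": [-0.003,0,0],"angular": [0,0,0],"grip": 0},{"delta_pos": [-0.003,0,0],"angular": [0,0,0],"grip": 0},{"delta_pos": [-0.003,0,0],"angular": [0,0,0],"grip": 0},{"delta_pos": [-0.003,0,0],"angular": [0,0,0],"grip": 0},{"delta_pos": [-0.003,0,0],"angular": [0,0,0],"grip": 0}]'

```text
time_s: 15.95
tool_pos: [0.6447, 0.0104, -0.0137]
ee_rot: [-0.002, 0.748, 0.663, 0.004]
force: [4.4, 15.7, -3.6]
gripper_width: 0.044
grasp_force: 7.9
```

>>> drive_tool --steps '[{"delta_pos": [0.01,0,0],"angular": [0,0,0],"grip": 0},{"delta_pos": [0.025,0,0],"angular": [0,0,0],"grip": 0},{"delta_pos": [0.04,0,0],"angular": [0,0,0],"grip": 0},{"delta_pos": [0.045,0,-0.02],"angular": [0,0,0],"grip": 0},{"delta_pos": [0.045,0,-0.05],"angular": [0,0,0],"grip": 0},{"delta_pos": [0.045,0,-0.08],"angular": [0,0,0],"grip": 0},{"delta_pos": [0.045,0,-0.11],"angular": [0,0,0],"grip": 0},{"delta_pos": [0.045,0,-0.14],"angular": [0,0,0],"grip": 0},{"delta_pos": [0.045,0,-0.17],"angular": [0,0,0],"grip": 0},{"delta_pos": [0.045,0,-0.18],"angular": [0,0,0],"grip": 0}]'

```text
time_s: 16.78
tool_pos: [0.6507, 0.0497, 0.1704]
ee_rot: [0.002, 0.749, 0.662, 0.002]
force: [0.8, 0.0, 0.5]
gripper_width: 0.0444
grasp_force: 0.0
```

```bash
python3 go.py .53 .03 .165 -97.1;python3 - <<'E'
from h import *
rep();b=grab_frame('wrist');a=grab_frame('scene')
o=np.hstack([cv2.resize(b,(400,300)),cv2.resize(a[140:340,120:386],(400,300),interpolation=cv2.INTER_CUBIC)])
cv2.imwrite('pics/f.png',o[...,::-1])
E
```

```text
t 16.78 pos [0.6507 0.0497 0.1704] yaw -7.1 tz [ 0.005 -0.    -1.   ] w 0.044 F [0.8 0.  0.5]
delta [-0.0344 -0.1174  0.0047] rotz -90.0 j7 -0.65
[[689.0, 1.0], [680.0, -104.0], [585.0, -92.0], [599.0, 13.0]] [638.1 -45.8] [106.   99.7] 82.8 block a,b [ 1.8 -5.8] tool a,b [   2.8 -102.1]
```

View pics/f.png

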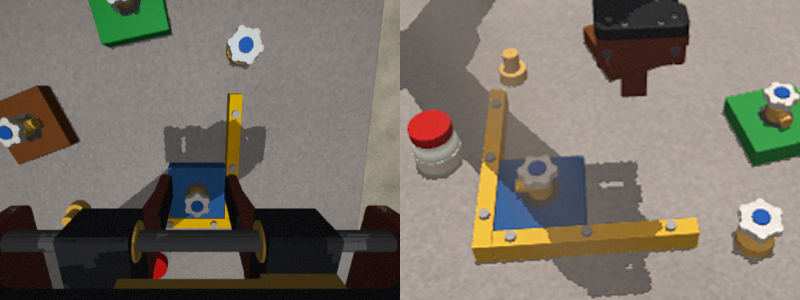

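Both pushes ended hard against the rails, and the picture shows the block seated in the corner at (540,190). I'll swing the arm clear for one check from the top camera.

>>> drive_tool --steps '[{"delta_pos": [0.028,-0.026,0],"angular": [0,0,0],"grip": 0},{"delta_pos": [0.056,-0.052,0],"angular": [0,0,0],"grip": 0},{"delta_pos": [0.084,-0.078,0],"angular": [0,0,0],"grip": 0},{"delta_pos": [0.112,-0.104,0],"angular": [0,0,0],"grip": 0},{"delta_pos": [0.14,-0.13,0],"angular": [0,0,0],"grip": 0},{"delta_pos": [0.168,-0.156,0],"angular": [0,0,0],"grip": 0},{"delta_pos": [0.196,-0.182,0],"angular": [0,0,0],"grip": 0},{"delta_pos": [0.224,-0.208,0],"angular": [0,0,0],"grip": 0},{"delta_pos": [0.252,-0.234,0],"angular": [0,0,0],"grip": 0},{"delta_pos": [0.28,-0.26,0],"angular": [0,0,0],"grip": 0}]'

```text
time_s: 17.77
tool_pos: [0.4236, 0.3584, 0.1633]
ee_rot: [0.0, 0.75, 0.662, -0.002]
force: [0.5, 0.3, 0.2]
gripper_width: 0.0438
grasp_force: 0.0
```

```bash
python3 - <<'E'
from h import *
r,cy,im=measure();d=np.array(r[0])-H;print(r,'a,b',d@A,d@B)
cv2.imwrite('pics/f2.png',cv2.resize(im[100:300,230:450],(660,600),interpolation=cv2.INTER_CUBIC)[...,::-1])
E
```

```text
((633.4472045898438, -50.08393859863281), (100.15045166015625, 104.31417083740234), 83.14936828613281) a,b -2.2865240747070534 -0.940612215881342
```

View pics/f2.png

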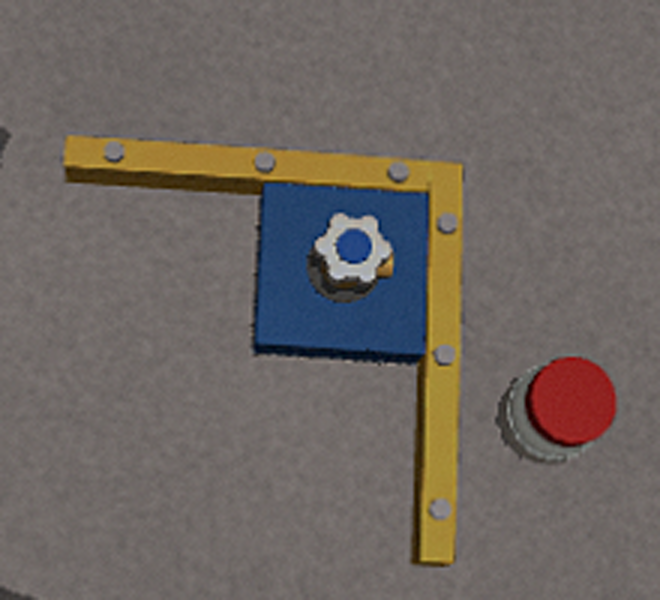

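The block sits flush against both rails, its top edge at about (345,187) and right edge at about (427,270). No gap shows, and the jar hasn't moved.

```bash
python3 -c "
from station import *;print(ticket.job_done())"
```

```text
the job is handed in; nothing more can be done
None
```

I pushed the blue block into the corner of the yellow stop until it pressed hard against both rails, and handed the job in at about 18 s of the 51 s allowed; no verdict was returned. The final top view shows no gap at either rail.

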